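Put the bench tools back in their fitted tray, leave the scrap

TASK

Put the tools away in the fitted tray: stand one bench dog (the two collared pins) upright in each of the two square bays, lay the hex key set in the long narrow bay and the sanding block in the large bay, each resting flat on the floor of its bay. The plain dowel end and the plain wooden bar are scrap that only look similar: leave them where they are.

Things in the scene. Friction and masses are not known exactly. Their poses are not given: they have to be found in the camera images.
- tray: low dark wooden tray, 282 mm (x) by 148 mm (y), rails 15 mm high, fixed on the bench; origin at the centre of its underside. Its 6 mm board carries three wooden inserts side by side along its x axis at x = -89, 0 and +89 mm; which insert is in which slot changes. Nothing of the empty tray and inserts stands higher than 17 mm above the bench
- dog_insert: wooden insert 88 (x) by 132 (y) by 11 mm high, fixed on the tray in one of its three slots, its x and y axes parallel to the tray's; origin at the centre of its underside. It has two square bays, 44 by 44 mm, centred at y = -31 and +31 mm (x = 0), one for each bench dog. The bay is 7 mm deep and its grey felt floor is 4 mm above the insert's underside (10 mm above the bench).
- hex_insert: wooden insert 88 (x) by 132 (y) by 11 mm high, fixed on the tray in one of its three slots, its x and y axes parallel to the tray's; origin at the centre of its underside. It has one long narrow bay, 42 mm (x) by 108 mm (y), in its middle, for the hex key set. The bay is 7 mm deep and its grey felt floor is 4 mm above the insert's underside (10 mm above the bench).
- block_insert: wooden insert 88 (x) by 132 (y) by 11 mm high, fixed on the tray in one of its three slots, its x and y axes parallel to the tray's; origin at the centre of its underside. It has one large bay, 78 mm (x) by 122 mm (y), in its middle, for the sanding block. The bay is 7 mm deep and its grey felt floor is 4 mm above the insert's underside (10 mm above the bench).
- dog_a: bench dog: pale turned pin with a wider collar round its foot, 27 mm diameter at the foot, about 20 mm at the top, 54 mm high, standing upright; origin at the centre of its underside, z up; 0.1 kg. Same as dog_b; either may go in either square bay
- dog_b: bench dog, same as dog_a
- hex_keys: folding hex key set lying on its side plates: red handle 26 mm (x) by 91 mm (y) and 22 mm high, with black keys on top up to 43 mm; origin at the centre of its underside; take it across its 26 mm (x) width by the red handle, above the middle or up to 10 mm toward +y; only the handle from y = -39 to +46 mm and up to 22 mm high is solid to the touch; 0.12 kg
- sanding_block: dark brown sanding block, 64 mm (x; 62 mm where gripped) by 106 mm (y) by 30 mm high; origin at the centre of its underside; 0.09 kg
- dowel_scrap: scrap: plain round dowel end without a collar, 24 mm diameter, 36 mm high, standing upright; origin at the centre of its underside. Not to be moved
- beech_scrap: scrap: plain wooden bar, 30 mm (x) by 100 mm (y) by 22 mm high; origin at the centre of its underside. Not to be moved

How it is judged:
By the outcome, as a careful person would: the job done as asked, in the order asked, and still so for the second after the job is handed in, with the robot touching nothing.
It also fails if it takes over 99 s, if anything falls off the work surface, if the arm or the gripper's body presses on something with over 40 N, if the wrist force passes 120 N, or if a joint passes its speed limit or range.

ROBOT

A 6-joint arm with a two-finger parallel gripper is mounted at the origin on a cart in front of the work surface, level with it; the furniture and walls round the work are solid. World frame = base frame: x ahead of the robot, y to its left, z up, the work surface at z = 0. Lengths are in m, angles in rad, forces in N, time in s.
With the tool pointing down it reaches from about 0.35 to 0.975 m from the base axis. Payload 17.4 kg.
Tool frame: the origin (TCP) lies at the very end of the fingers, on their centre line; the grasp point (between the pads) lies 19 mm behind it (robot.grasp_offset is the distance from the TCP to the grasp point, in m); z points along the fingers, y is the line along which they close (so a half turn about z gives the same grasp; the last joint's range is limited). The gripper opens to 85 mm and grips with 20 to 120 N. Pads are 22 mm wide; open, the fingers measure 114 mm over their backs; the gripper's body (76 mm by 85 mm) begins 54 mm behind the grasp point. The pads swing forward as they close: fully open they stand 13 mm farther back than shut.
Start: joints at [1.086, 0.116, 1.442, -0, 1.584, -0.038], TCP at [0.292, 0.609, 0.231] pointing down, gripper open.
Joint ranges: [-2.83, 2.83], [-0.83, 2.19], [0.07, 2.5], [-1.14, 4.28], [0.01, 3], [-2.97, 2.97]. Speed limits (rad/s): [1.89, 1.89, 2.22, 3.14, 3.14, 3.14].

INTERFACE

Orientations are given as a 3x3 rotation matrix whose columns are the frame's x, y, z axes.
In Python, from bench import robot gives the robot as it stands.
- The arm moves only by the tool apply_moves, never from a script. Its arguments are lists of equal length, an entry for each row: "claw": the closure, from 0 (fully open) to 1 (shut); "offset": the shift along the world's x, y, z in cm, a list of three; "roll": the turn about the world's z in degrees. A call has 1 to 12 rows; each row shifts and turns the commanded pose from where the row before left it; what a row does not reach is not made up. A row lasts 1/8 s, in which the tool goes at most 62.5 mm and 10.7 degrees, less where a joint would pass 70% of its speed; a pose out of reach is approached as far as the arm can. A call with a gripper value outside its range is refused whole. The fingers move at their own pace and stop on an object; the grip force is fixed at half the most. Time passes only in rows, so rows that do not move let the fingers close. It gives the time, the measured TCP pose, the force, the opening and the grip force at its end, in the units of the state.
- robot.state(): the state, without advancing time (a new reading comes with each control period).
- robot.read_camera(name): name is "side" or "top"; returns the picture (480x640x3 uint8, red, green, blue); there is no depth.
- robot.calibration(name): a dict with "intrinsics" (3x3 intrinsics, pixels), "distortion" ([k1, k2, p1, p2, k3] as OpenCV has them; the pictures are not rectified), "R" (3x3) and "t" (3): a world point X has camera coordinates R X + t. Camera axes: x right, y down, z forward; pixel columns grow to the right and rows downward; lengths in m; the calibration is good to about 2 mm. A picture is of the moment at which its call begins. calibration takes no time and is no camera call.
- robot.hand_in(): hands the job in; it is judged then, once.
Trained networks look in the newest picture that a camera, given by its name, has taken for a name from the list of things; names that differ only in an ending like _2 or _b are one class to them, and where a whole thing is asked for, a point or a joint stands for the part that bears it (a point fixed in the world has none). Each returns a list of dicts, best first, with "conf" (0 to 1); they miss things now and then, are a little off and sometimes report something else, mostly with a low value. They report only what shows in the picture. A call takes as long as a camera call.
- robot.masks_of(camera, thing): "pixels" (480x640 bool, what is visible of it) and "uv" ([column, row] in pixels, amid what is visible of it).
The state is a dict: "clock": time; "qpos": joint angles; "qvel": joint speeds; "joint_efforts": joint torques, N m; "tool_pos": TCP position; "tcp_rot": TCP orientation; "wrist_force": force on the tool from outside, world axes, zero at the start; "torque": the same for the moment, N m; "opening": opening from 0.0 (shut) to 1.0 (fully open); "finger_force": force on a finger pad.
Only numpy, scipy, OpenCV 4.12 (cv2) and the standard library are available. Lean on these libraries where they do the work, as an engineer would, in place of code of your own. Each camera call takes 0.05 s, during which the arm holds its last target. There are 200 camera calls.

## Working session

There is one attempt and no reset: what is moved stays moved. The work goes in short steps, Python scripts to look and compute and a tool call to move; the robot and the scene stay as the last step left them, time stands still between calls to the robot, and variables do not carry over. Pictures are saved under pics/ and viewed, at most 17 in all, crops included, and the job is handed in when it is done.

Besides the shell and the picture viewer there is one more tool, called as a command line: name --pt "numbers of a row" for each row, then --argument value for the rest. apply_moves: Moves the arm, as the interface text tells. Its arguments: {"type":"object","properties":{"claw":{"type":"array","items":{"type":"number"}},"offset":{"type":"array","items":{"type":"array","items":{"type":"number"}}},"roll":{"type":"array","items":{"type":"number"}}},"required":["claw","offset","roll"]}

```bash
mkdir -p pics; ls; python3 - <<'E'
from bench import robot
import cv2,numpy as np
for c in ("top","side"):
    im=robot.read_camera(c); cv2.imwrite(f"pics/{c}0.png",im[:,:,::-1])
    k=robot.calibration(c); print(c,np.round(k["intrinsics"],1).tolist(),k["distortion"],np.round(k["R"],3).tolist(),k["t"], -np.array(k["R"]).T@k["t"])
    for t in ["tray","dog_insert","hex_insert","block_insert","dog_a","hex_keys","sanding_block","dowel_scrap","beech_scrap"]:
        print(t,[(round(d["conf"],2),np.round(d["uv"]).tolist(),int(d["pixels"].sum())) for d in robot.masks_of(c,t)])
print(robot.state())
E
```

```text
pics
top [[545.5, 0.0, 315.7], [0.0, 545.5, 234.1], [0.0, 0.0, 1.0]] [-0.16462326  0.          0.          0.          0.        ] [[0.012, -1.0, 0.02], [-0.997, -0.014, -0.078], [0.078, -0.019, -0.997]] [0.14671662 0.51872224 1.20053084] [0.42191649 0.17625386 1.23401534]
tray [(0.79, [257.0, 254.0], 1513)]
dog_insert [(0.57, [214.0, 242.0], 2296)]
hex_insert [(0.65, [284.0, 214.0], 2343)]
block_insert [(0.64, [254.0, 226.0], 2178)]
dog_a [(0.74, [406.0, 213.0], 443), (0.51, [250.0, 317.0], 124)]
hex_keys [(0.86, [405.0, 213.0], 464)]
sanding_block [(0.93, [388.0, 162.0], 1412)]
dowel_scrap []
beech_scrap [(0.68, [404.0, 270.0], 571), (0.47, [285.0, 215.0], 2243)]
side [[595.6, 0.0, 325.3], [0.0, 595.6, 242.8], [0.0, 0.0, 1.0]] [0.04552066 0.         0.         0.         0.        ] [[-0.992, -0.126, 0.008], [-0.079, 0.569, -0.819], [0.098, -0.813, -0.574]] [0.52773396 0.00993269 1.20488648] [0.40584933 1.04030601 0.69527185]
tray [(0.68, [293.0, 283.0], 2290), (0.58, [354.0, 339.0], 1686)]
dog_insert [(0.88, [319.0, 354.0], 3492), (0.67, [304.0, 318.0], 2745)]
hex_insert [(0.81, [
[... 510 characters left out ...]
.78106961e-02]), 'qvel': array([ 1.64757938e-03,  1.44963185e-03,  3.38056861e-05, -1.85547271e-03,
       -4.91488833e-06, -2.96354330e-04]), 'joint_efforts': array([ 1.17226788e-03, -7.31747174e+01, -6.32645988e+01, -1.90720391e-05,
        5.81547520e-04, -2.89544005e-05]), 'tool_pos': array([0.29166945, 0.60875757, 0.2313315 ]), 'tcp_rot': array([[-9.01835389e-01,  4.32079774e-01, -1.57656192e-05],
       [ 4.32079773e-01,  9.01835388e-01,  5.44252147e-05],
       [ 3.77340278e-05,  4.22705795e-05, -9.99999998e-01]]), 'wrist_force': array([ 0.27380303,  0.02506589, -0.05055968]), 'torque': array([ 0.01862693,  0.00302489, -0.02654888]), 'finger_force': 0.0, 'opening': 0.9994377486466057}
```

```bash
python3 - <<'E'
import cv2
a=cv2.imread("pics/top0.png")[130:350,170:470]
cv2.imwrite("pics/top0c.png",cv2.resize(a,(800,587),interpolation=cv2.INTER_CUBIC))
a=cv2.imread("pics/side0.png")[180:400,200:500]
cv2.imwrite("pics/side0c.png",cv2.resize(a,(800,587),interpolation=cv2.INTER_CUBIC))
E
```

```text
(no output)
```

View pics/top0c.png

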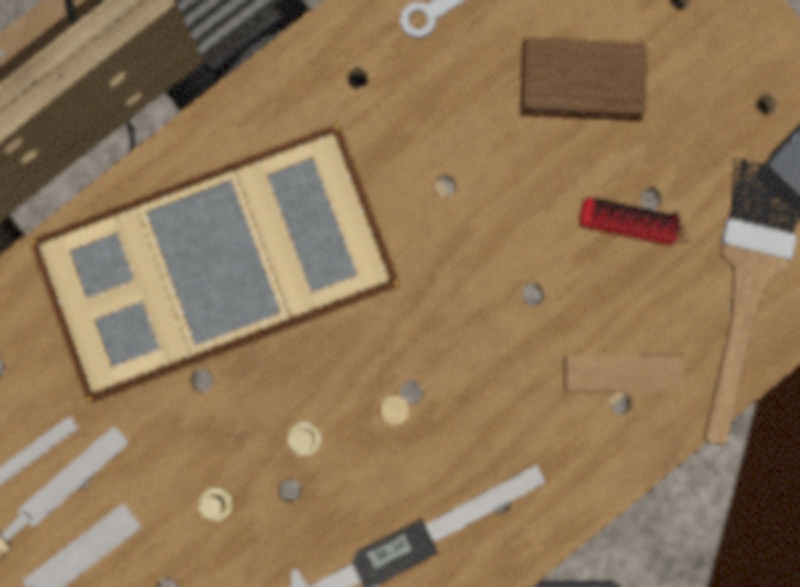

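View pics/side0c.png

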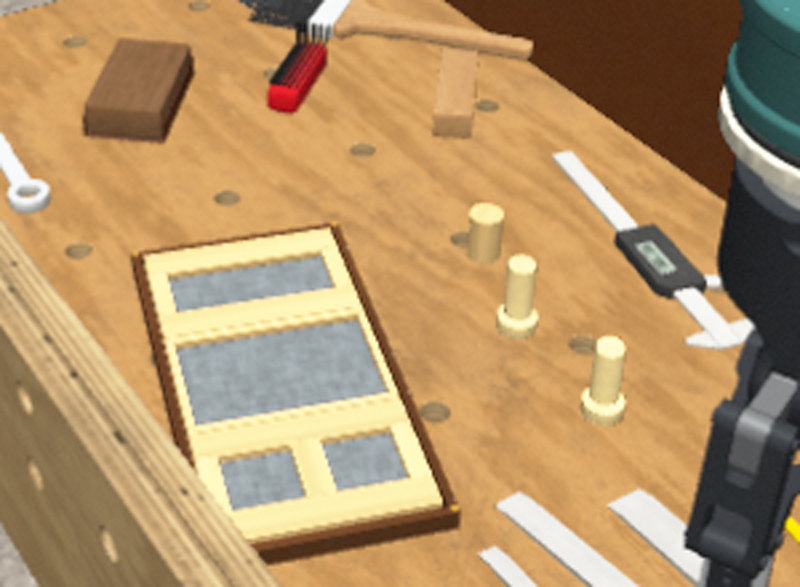

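View pics/top0.png

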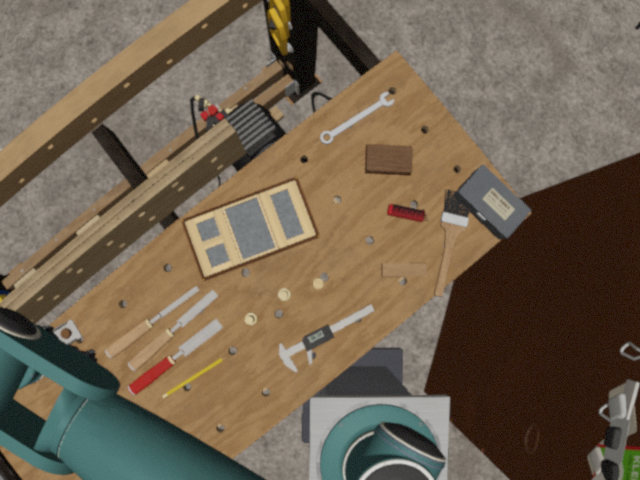

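```bash
cat > h.py <<'E'
from bench import robot
import cv2,numpy as np
def cal(c):
    k=robot.calibration(c); return [np.array(k[n],float) for n in("intrinsics","distortion","R","t")]
def proj(c,X):
    K,D,R,t=cal(c); return cv2.projectPoints(np.array(X,float).reshape(-1,3),cv2.Rodrigues(R)[0],t,K,D)[0].reshape(-1,2)
def w(c,uv,z):
    K,D,R,t=cal(c); p=cv2.undistortPoints(np.array(uv,float).reshape(-1,1,2),K,D).reshape(-1,2)
    C=-R.T@t; d=np.c_[p,np.ones(len(p))]@R; return C+d*((z-C[2])/d[:,2])[:,None]
# rectified plane view: 1 mm/px, cols = -y from y1, rows = -x from x1
def rect(c,im,z,x0,x1,y0,y1):
    xs=np.arange(x1,x0,-.001); ys=np.arange(y1,y0,-.001)
    X,Y=np.meshgrid(xs,ys,indexing="ij"); p=proj(c,np.c_[X.ravel(),Y.ravel(),np.full(X.size,z)]).astype(np.float32)
    return cv2.remap(im,p[:,0].reshape(X.shape),p[:,1].reshape(X.shape),cv2.INTER_LINEAR)
E
python3 - <<'E'
from h import *
T=cv2.imread("pics/top0.png");S=cv2.imread("pics/side0.png")
c=np.array([(38,243),(337,130),(393,283),(93,396)])/2.6667+[170,130]
W=w("top",c,.015); print("tray top",W.round(3).tolist(),[np.linalg.norm(W[i]-W[i-1]).round(3) for i in range(4)],W.mean(0))
f=lambda p,o:np.array(p)/2.6667+o
for n,a,s,z in [("dog1",(305,438),(521,266),.054),("dog2",(215,504),(609,347),.054),("dowel",(396,408),(487,213),.036)]:
    print(n,w("top",f(a,[170,130]),z).round(4),w("side",f(s,[200,180]),z).round(4))
for n,a in [("block",[(524,38),(645,41),(641,110),(522,108)]),("beech",[(567,355),(684,355),(684,388),(567,388)]),]:
    W=w("top",f(a,[170,130]),.03 if n=="block" else .022);print(n,W.round(4).tolist(),W.mean(0),[np.linalg.norm(W[i]-W[i-1]).round(3) for i in range(4)])
W=w("side",f([(119,40),(191,44),(162,125),(87,120)],[200,180]),.03);print("block side",W.round(4).tolist(),W.mean(0))
# red
for c,im in(("top",T),("side",S)):
    r=cv2.inRange(im,(0,0,110),(70,60,255)); 
    n,l,st,ce=cv2.connectedComponentsWithStats(r)
    print(c,[(st[i].tolist(),ce[i].round().tolist()) for i in range(1,n) if st[i,4]>60])
    m=robot.masks_of(c,"hex_keys")[0]["pixels"]; p=np.argwhere(m)[:,::-1].astype(float)
    R=cv2.minAreaRect(w(c,p,.022)[:,:2].astype(np.float32)); print("hex",R)
def hyp(): pass
E
```

```text
tray top [[0.542, 0.45, 0.015], [0.642, 0.199, 0.015], [0.513, 0.15, 0.015], [0.414, 0.4, 0.015]] [np.float64(0.138), np.float64(0.271), np.float64(0.138), np.float64(0.269)] [0.52781343 0.29963029 0.015     ]
dog1 [[0.3832 0.22   0.054 ]] [[0.3819 0.2253 0.054 ]]
dog2 [[0.3288 0.2919 0.054 ]] [[0.3268 0.297  0.054 ]]
dowel [[0.4081 0.1463 0.036 ]] [[0.4065 0.1464 0.036 ]]
block [[0.7212, 0.0412, 0.03], [0.7212, -0.0626, 0.03], [0.6612, -0.0585, 0.03], [0.6608, 0.0429, 0.03]] [ 0.69110975 -0.00924915  0.03      ] [np.float64(0.06), np.float64(0.104), np.float64(0.06), np.float64(0.101)]
beech [[0.4536, 0.0033, 0.022], [0.4546, -0.0961, 0.022], [0.4268, -0.0962, 0.022], [0.4261, 0.0031, 0.022]] [ 0.44028455 -0.04646134  0.022     ] [np.float64(0.028), np.float64(0.099), np.float64(0.028), np.float64(0.099)]
block side [[0.7178, -0.0589, 0.03], [0.6581, -0.0609, 0.03], [0.6559, 0.0602, 0.03], [0.7136, 0.0613, 0.03]] [6.86347815e-01 4.34358987e-04 3.00000000e-02]
top [([388, 205, 36, 16, 209], [404.0, 214.0]), ([130, 358, 42, 36, 489], [150.0, 376.0])]
hex ((0.5673331618309021, -0.050128526985645294), (0.08911522477865219, 0.028338469564914703), 79.3280029296875)
side [([0, 92, 39, 59, 821], [13.0, 114.0]), ([25, 108, 18, 25, 132], [35.0, 117.0]), ([2, 148, 45, 87, 588], [25.0, 195.0]), ([17, 150, 39, 26, 232], [39.0, 162.0]), ([47, 180, 23, 35, 300], [58.0, 199.0]), ([301, 196, 21, 26, 264], [312.0, 210.0]), ([493, 417, 76, 63, 1597], [528.0, 451.0])]
hex ((0.5671510100364685, -0.05003468692302704), (0.1295606642961502, 0.0325680747628212), 84.18168640136719)
```

View pics/side0.png

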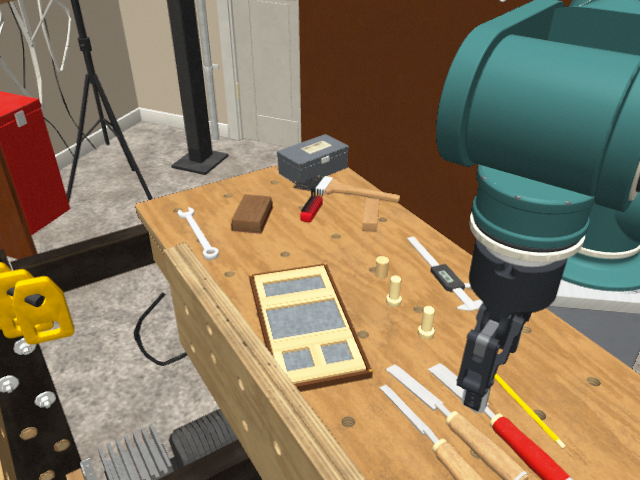

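```bash
python3 - <<'E'
from h import *
T=cv2.imread("pics/top0.png");S=cv2.imread("pics/side0.png")
f=lambda p,o:np.array(p)/2.6667+o
for z in (0,.1,.2,.3):
    print(z,w("side",[(176,248),(190,250),(212,310),(242,357),(350,470)],z).round(3)[:,:2].tolist(), w("top",np.vstack([f([(118,80),(133,97),(15,145),(30,157)],[170,130]),[[245,150],[230,108]]]),z).round(3)[:,:2].tolist())
a=T[60:280,100:320]; cv2.imwrite("pics/pl.png",np.hstack([cv2.resize(a,(400,400),interpolation=2),cv2.resize(S[230:450,150:370],(400,400),interpolation=2)]))
R=np.hstack([rect("top",T,.017,.38,.68,.12,.48),rect("side",S,.017,.38,.68,.12,.48)]);cv2.imwrite("pics/rt.png",R)
E
```

```text
0 [[0.818, 0.114], [0.788, 0.117], [0.695, 0.285], [0.616, 0.388], [0.427, 0.566]] [[0.686, 0.389], [0.672, 0.375], [0.629, 0.477], [0.618, 0.463], [0.711, 0.318], [0.811, 0.357]]
0.1 [[0.759, 0.247], [0.733, 0.25], [0.653, 0.394], [0.586, 0.482], [0.424, 0.634]] [[0.665, 0.372], [0.651, 0.359], [0.612, 0.453], [0.602, 0.44], [0.687, 0.307], [0.779, 0.342]]
0.2 [[0.699, 0.381], [0.678, 0.383], [0.612, 0.502], [0.556, 0.575], [0.421, 0.703]] [[0.644, 0.355], [0.631, 0.343], [0.595, 0.428], [0.587, 0.417], [0.664, 0.295], [0.748, 0.327]]
0.3 [[0.64, 0.514], [0.623, 0.515], [0.57, 0.611], [0.526, 0.669], [0.418, 0.771]] [[0.622, 0.337], [0.611, 0.327], [0.578, 0.404], [0.571, 0.394], [0.64, 0.284], [0.716, 0.313]]
```

View pics/pl.png

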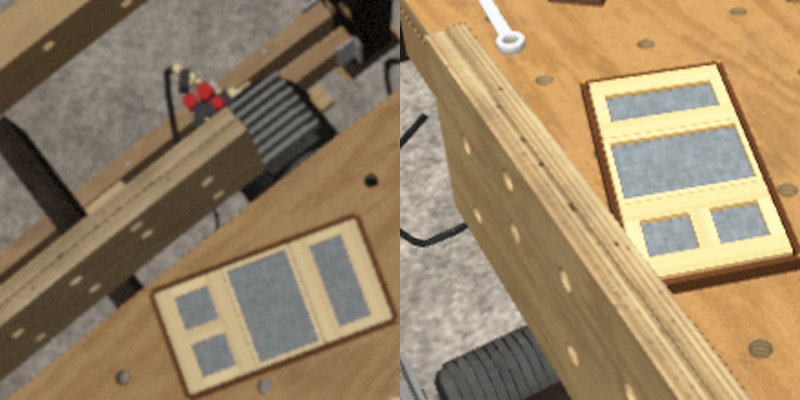

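View pics/rt.png

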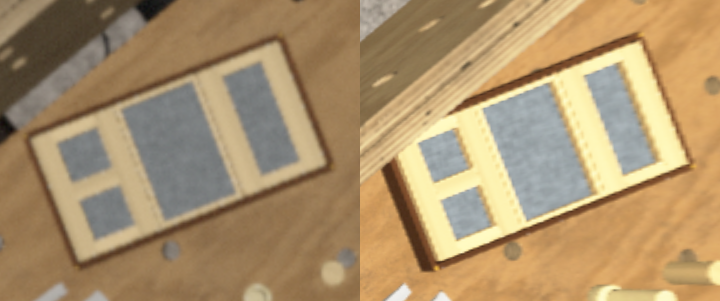

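```bash
python3 - <<'E'
from h import *
def ln(P): d=P[1]-P[0]; a=np.arctan2(d[1],d[0]); n=np.array([-np.sin(a),np.cos(a)]); return np.degrees(a).round(1),(P[:,:2]@n).round(3)
for z in np.arange(.0,.41,.05):
    print(z.round(2),"side",ln(w("side",[(337,447),(188,244)],z)[:,:2]),"top strip/face",ln(w("top",[(100,230),(225,125)],z)[:,:2]),"face bottom",ln(w("top",[(110,265),(241,150)],z)[:,:2]))
for z in (.0,.05,.1,.15,.2):print(w("side",[(188,244),(337,447)],z).round(3).tolist(),w("top",[(225,125),(100,230),(241,150),(110,265)],z)[:,:2].round(3).tolist())
E
```

```text
0.0 side (np.float64(-51.2), array([0.684, 0.684])) top strip/face (np.float64(-49.0), array([0.821, 0.821])) face bottom (np.float64(-47.8), array([0.746, 0.746]))
0.05 side (np.float64(-51.2), array([0.704, 0.704])) top strip/face (np.float64(-49.0), array([0.806, 0.806])) face bottom (np.float64(-47.8), array([0.734, 0.734]))
0.1 side (np.float64(-51.2), array([0.725, 0.725])) top strip/face (np.float64(-49.0), array([0.79, 0.79])) face bottom (np.float64(-47.8), array([0.721, 0.721]))
0.15 side (np.float64(-51.2), array([0.745, 0.745])) top strip/face (np.float64(-49.0), array([0.774, 0.774])) face bottom (np.float64(-47.8), array([0.708, 0.708]))
0.2 side (np.float64(-51.2), array([0.765, 0.765])) top strip/face (np.float64(-49.0), array([0.759, 0.759])) face bottom (np.float64(-47.8), array([0.695, 0.695]))
0.25 side (np.float64(-51.2), array([0.786, 0.786])) top strip/face (np.float64(-49.0), array([0.743, 0.743])) face bottom (np.float64(-47.8), array([0.683, 0.683]))
0.3 side (np.float64(-51.2), array([0.806, 0.806])) top strip/face (np.float64(-49.0), array([0.727, 0.727]))
[... 224 characters left out ...]
side (np.float64(-51.2), array([0.847, 0.847])) top strip/face (np.float64(-49.0), array([0.696, 0.696])) face bottom (np.float64(-47.8), array([0.644, 0.644]))
[[0.799, 0.098, 0.0], [0.448, 0.534, 0.0]] [[0.77, 0.367], [0.521, 0.653], [0.711, 0.328], [0.441, 0.625]]
[[0.77, 0.165, 0.05], [0.445, 0.57, 0.05]] [[0.756, 0.359], [0.517, 0.633], [0.699, 0.322], [0.44, 0.607]]
[[0.742, 0.233, 0.1], [0.442, 0.607, 0.1]] [[0.742, 0.352], [0.513, 0.614], [0.687, 0.315], [0.439, 0.589]]
[[0.714, 0.301, 0.15], [0.439, 0.643, 0.15]] [[0.727, 0.344], [0.509, 0.595], [0.675, 0.309], [0.438, 0.571]]
[[0.686, 0.369, 0.2], [0.436, 0.679, 0.2]] [[0.713, 0.336], [0.505, 0.575], [0.664, 0.303], [0.438, 0.553]]
```

apply_moves --claw '[0,0,0,0,0,0,0,0,0,0]' --pt "0.45 -3.9 -1.1" --pt "0.45 -3.9 -1.1" --pt "0.45 -3.9 -1.1" --pt "0.45 -3.9 -1.1" --pt "0.45 -3.9 -1.1" --pt "0.45 -3.9 -1.1" --pt "0.45 -3.9 -1.1" --pt "0.45 -4.1 -1.1" --pt "0 0 0" --pt "0 0 0" --roll '[-2.5,-2.5,-2.5,-2.5,-2.5,-2.5,-2.5,-2.5,0,0]'

```text
clock: 2.35
tool_pos: [0.3278, 0.2951, 0.1438]
tcp_rot: [[-0.7, 0.715, 0.001], [0.715, 0.7, 0.001], [0.0, 0.001, -1.0]]
wrist_force: [0.1, -0.3, -0.2]
opening: 0.998
finger_force: 0.0
```

```bash
python3 - <<'E'
from h import *
T=cv2.imread("pics/top0.png");S=cv2.imread("pics/side0.png")
def show(n,m,c,z):
    n_,l,st,ce=cv2.connectedComponentsWithStats(m); i=1+np.argmax(st[1:,4])
    p=np.argwhere(l==i)[:,::-1].astype(float); r=cv2.minAreaRect(w(c,p,z)[:,:2].astype(np.float32)); print(n,c,np.round(r[0],4),np.round(r[1],4),round(r[2],1))
for c,im in(("top",T),("side",S)):
    h=cv2.cvtColor(im,cv2.COLOR_BGR2HSV); m=np.zeros(im.shape[:2],np.uint8)
    if c=="top": m[170:290,175:325]=255
    else: m[250:400,240:380]=255
    cream=((im[:,:,0]>85)&(im[:,:,2].astype(int)>120)).astype(np.uint8)*255&m
    gray=(h[:,:,1]<70).astype(np.uint8)*255&m
    show("cream",cv2.morphologyEx(cream,cv2.MORPH_OPEN,np.ones((3,3))),c,.017); show("gray",cv2.morphologyEx(gray,cv2.MORPH_OPEN,np.ones((3,3))),c,.012)
s=robot.state(); print(s["tool_pos"],s["tcp_rot"][:,1])
im=robot.read_camera("side"); a=im[240:400,320:520,::-1]; cv2.imwrite("pics/s1.png",cv2.resize(a,(750,600)))
E
```

```text
cream top [0.5294 0.3016] [0.1347 0.2677] 21.6
gray top [0.5287 0.3022] [0.1257 0.0826] 21.8
cream side [0.5234 0.29  ] [0.2697 0.3679] 7.9
gray side [0.5294 0.2996] [0.122  0.0752] 21.6
[0.3278374  0.29507867 0.14380519] [0.71451876 0.69961565 0.00094475]
```

View pics/s1.png

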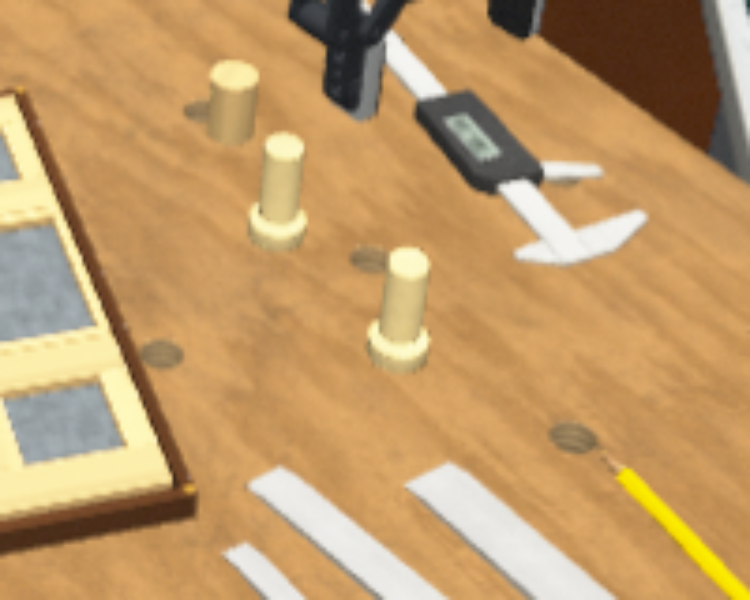

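apply_moves --claw '[0,0,0,0,1,1,1,1,1,1]' --pt "0 0 -4" --pt "0 0 -4" --pt "0 0 -3" --pt "0 0 -1.1" --pt "0 0 0" --pt "0 0 0" --pt "0 0 0" --pt "0 0 0" --pt "0 0 0" --pt "0 0 0" --roll '[0,0,0,0,0,0,0,0,0,0]'

```text
clock: 3.65
tool_pos: [0.3282, 0.2951, 0.0234]
tcp_rot: [[-0.7, 0.715, 0.001], [0.715, 0.7, 0.001], [-0.0, 0.002, -1.0]]
wrist_force: [-1.0, -0.0, 6.5]
opening: 0.234
finger_force: 58.5
```

apply_moves --claw '[1,1,1,1,1,1,1,1,1,1,1]' --pt "0 0 3" --pt "0 0 3" --pt "2.5 1.25 0" --pt "2.5 1.25 0" --pt "2.5 1.25 0" --pt "2.5 1.25 0" --pt "2.5 1.25 0" --pt "2.5 1.25 0" --pt "2.5 1.25 0" --pt "2.2 1.25 0" --pt "0 0 0" --roll '[0,0,8.4,8.4,8.4,8.4,8.4,8.4,8.4,8.4,0]'

```text
clock: 5.03
tool_pos: [0.5256, 0.3951, 0.082]
tcp_rot: [[-0.929, -0.369, -0.0], [-0.369, 0.929, -0.0], [0.0, -0.0, -1.0]]
wrist_force: [-1.0, -0.5, -1.8]
opening: 0.228
finger_force: 58.9
```

```bash
python3 - <<'E'
from h import *
s=robot.state(); print(s["tool_pos"],s["tcp_rot"][:,1])
im=robot.read_camera("side"); T=robot.read_camera("top")
cv2.imwrite("pics/s2.png",np.hstack([cv2.resize(im[250:400,240:380,::-1],(400,428)),cv2.resize(T[160:310,170:310,::-1],(400,428))]))
print(proj("side",[s["tool_pos"]-[0,0,.0234],[.525,.3952,.01]]), proj("top",[[.525,.3952,.01]]))
E
```

```text
[0.52556377 0.39506133 0.08200791] [-3.68880683e-01  9.29476753e-01 -8.97526409e-05]
[[296.91751388 338.76001627]
 [297.83373895 361.588951  ]] [[208.61816447 229.32629413]]
```

View pics/s2.png

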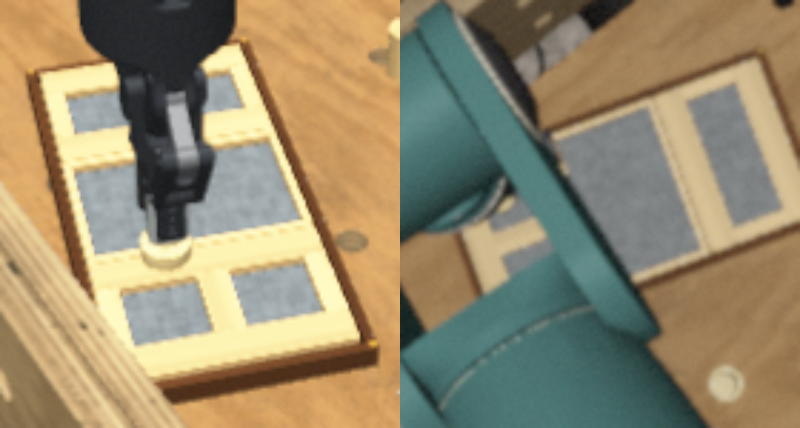

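apply_moves --claw '[1,1,1,0.4,0.4,0.4,0.4,0.2,0,0]' --pt "0 0 -2.5" --pt "0 0 -2.2" --pt "0 0 -0.1" --pt "0 0 0" --pt "0 0 0" --pt "0 0 2" --pt "0 0 4" --pt "0 0 3" --pt "0 0 0" --pt "0 0 0" --roll '[0,0,0,0,0,0,0,0,0,0]'

```text
clock: 6.38
tool_pos: [0.5246, 0.3947, 0.1247]
tcp_rot: [[-0.93, -0.368, 0.0], [-0.368, 0.93, 0.0], [-0.0, 0.0, -1.0]]
wrist_force: [-0.5, 0.8, 0.4]
opening: 0.999
finger_force: 0.0
```

apply_moves --claw '[0,0,0,0,0,0,0,0,0]' --pt "-1.8 -2.15 0" --pt "-1.8 -2.15 0" --pt "-1.8 -2.15 0" --pt "-1.8 -2.15 0" --pt "-1.8 -2.15 0" --pt "-1.8 -2.15 0" --pt "-1.8 -2.15 0" --pt "-1.6 -2.15 0" --pt "0 0 0" --roll '[-8.4,-8.4,-8.4,-8.4,-8.4,-8.4,-8.4,-8.4,0]'

```text
clock: 7.5
tool_pos: [0.3818, 0.2218, 0.1238]
tcp_rot: [[-0.698, 0.716, -0.0], [0.716, 0.698, -0.0], [0.0, -0.0, -1.0]]
wrist_force: [0.5, 0.0, 0.1]
opening: 1.0
finger_force: 0.0
```

```bash
python3 - <<'E'
from h import *
s=robot.state(); print(s["tool_pos"],s["tcp_rot"][:,1])
im=robot.read_camera("side")
cv2.imwrite("pics/s3.png",cv2.resize(im[230:400,240:460,::-1],(770,595)))
E
```

```text
[0.38184853 0.22181992 0.12384507] [ 7.15851733e-01  6.98252194e-01 -4.11309022e-04]
```

View pics/s3.png

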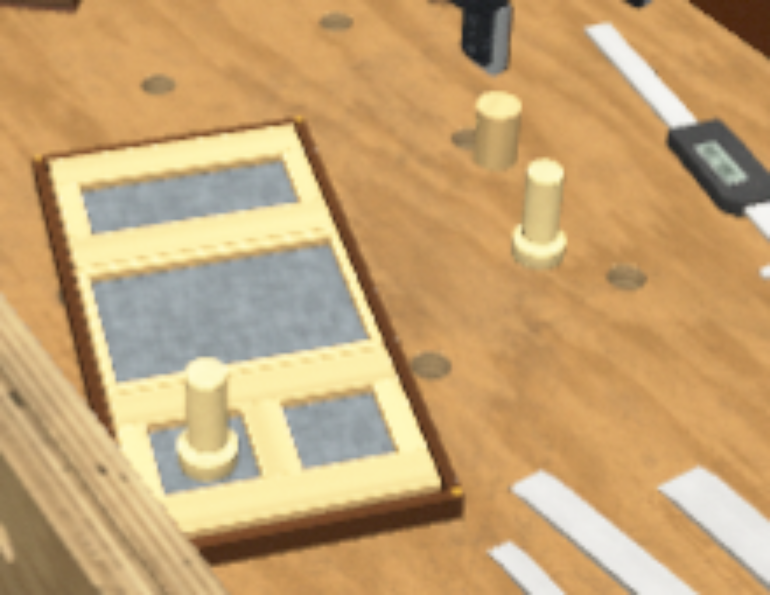

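apply_moves --claw '[0,0,0,0,1,1,1,1,1,1,1,1]' --pt "0 0 -3" --pt "0 0 -3" --pt "0 0 -3" --pt "0 0 -1.1" --pt "0 0 0" --pt "0 0 0" --pt "0 0 0" --pt "0 0 0" --pt "0 0 0" --pt "0 0 3" --pt "0 0 3" --pt "0 0 0" --roll '[0,0,0,0,0,0,0,0,0,0,0,0]'

```text
clock: 9.05
tool_pos: [0.3837, 0.2232, 0.0858]
tcp_rot: [[-0.7, 0.714, 0.004], [0.714, 0.7, 0.002], [-0.001, 0.004, -1.0]]
wrist_force: [0.2, -0.2, -1.3]
opening: 0.229
finger_force: 59.0
```

apply_moves --claw '[1,1,1,1,1,1,1,1,1]' --pt "1.05 1.87 0" --pt "1.05 1.87 0" --pt "1.05 1.87 0" --pt "1.05 1.87 0" --pt "1.05 1.87 0" --pt "1.05 1.87 0" --pt "1.05 1.87 0" --pt "1.05 1.87 0" --pt "0 0 0" --roll '[8.4,8.4,8.4,8.4,8.4,8.4,8.4,8.4,0]'

```text
clock: 10.18
tool_pos: [0.4666, 0.3728, 0.0821]
tcp_rot: [[-0.93, -0.369, -0.001], [-0.369, 0.93, -0.001], [0.001, -0.0, -1.0]]
wrist_force: [-0.5, 0.5, -2.5]
opening: 0.231
finger_force: 59.0
```

apply_moves --claw '[1,1,1,0.4,0.4,0.4,0.4,0.2,0,0]' --pt "0 0 -2.5" --pt "0 0 -2.2" --pt "0 0 -0.1" --pt "0 0 0" --pt "0 0 0" --pt "0 0 2" --pt "0 0 4" --pt "0 0 3" --pt "0 0 0" --pt "0 0 0" --roll '[0,0,0,0,0,0,0,0,0,0]'

```text
clock: 11.42
tool_pos: [0.4666, 0.3723, 0.1256]
tcp_rot: [[-0.93, -0.368, 0.0], [-0.368, 0.93, 0.0], [-0.0, 0.0, -1.0]]
wrist_force: [0.6, -0.2, -0.8]
opening: 0.996
finger_force: 0.0
```

```bash
cat >> h.py <<'E'
def box(c,im,x,y,a,sx,sy,h,crop,f):
    a=np.radians(a);ex=np.array([np.sin(a),-np.cos(a)]);ey=np.array([np.cos(a),np.sin(a)])
    u0,v0,u1,v1=crop; o=cv2.resize(im[v0:v1,u0:u1],None,fx=f,fy=f,interpolation=2)
    for z,col in((0,(255,0,0)),(h,(0,255,0))):
        P=[np.r_[np.array([x,y])+i*sx/2*ex+j*sy/2*ey,z] for i,j in((-1,-1),(1,-1),(1,1),(-1,1))]
        p=(proj(c,P)-[u0,v0]+.5)*f-.5; cv2.polylines(o,[np.int32(np.round(p))],True,col,1)
    return o
E
python3 - <<'E'
from h import *
T=cv2.imread("pics/top0.png");S=cv2.imread("pics/side0.png")
A=[box("top",T,.566,-.048,79.3,.026,.091,.022,(380,195,430,230),7.6),box("side",S,.566,-.048,79.3,.026,.091,.022,(287,185,337,220+5),7.6)]
B=[box("top",T,.689,-.008,90,.064,.106,.03,(355,135,425,185),5.43),box("side",S,.689,-.008,90,.064,.106,.03,(220,185,290,235),5.43)]
h=lambda L:np.hstack([cv2.resize(i,(380,290)) for i in L])
cv2.imwrite("pics/ov.png",np.vstack([h(A),h(B)]))
E
```

```text
(no output)
```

View pics/ov.png

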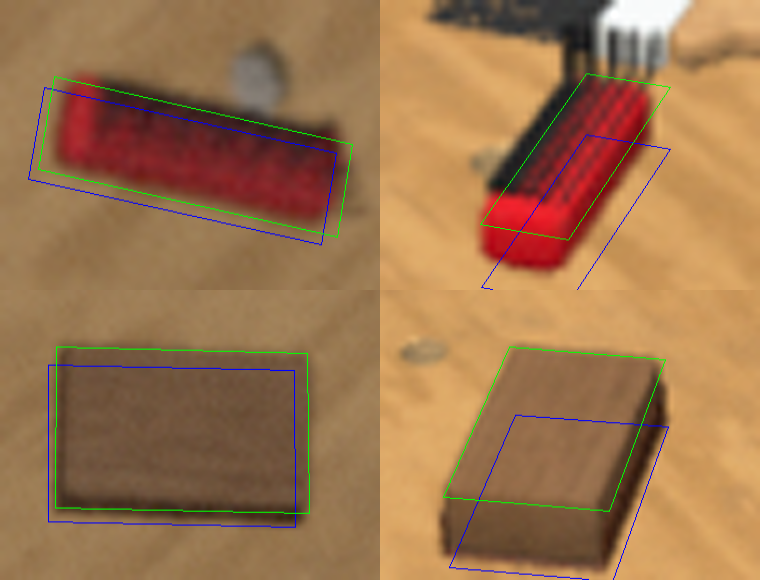

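apply_moves --claw '[0,0,0,0,0,0,0,0,0,0,0,0]' --pt "0.85 -3.5 0" --pt "0.85 -3.5 0" --pt "0.85 -3.5 0" --pt "0.85 -3.5 0" --pt "0.85 -3.5 0" --pt "0.85 -3.5 0" --pt "0.85 -3.5 0" --pt "0.85 -3.5 0" --pt "0.85 -3.5 0" --pt "0.85 -3.5 0" --pt "0.85 -3.4 0" --pt "0.85 -3.3 0" --roll '[-10.2,-10.2,-10.2,-10.2,-10.2,-10.2,-10.2,-10.2,-10.2,-10.2,-10.2,-10.1]'

```text
clock: 12.92
tool_pos: [0.5684, -0.0458, 0.1245]
tcp_rot: [[0.192, 0.981, -0.001], [0.981, -0.192, 0.0], [-0.0, -0.002, -1.0]]
wrist_force: [-0.4, 0.7, -0.3]
opening: 1.001
finger_force: 0.0
```

apply_moves --claw '[0,0]' --pt "0 0 0" --pt "0 0 0" --roll '[0,0]'

```text
clock: 13.18
tool_pos: [0.5683, -0.0443, 0.1247]
tcp_rot: [[0.184, 0.983, -0.001], [0.983, -0.184, 0.0], [0.0, -0.001, -1.0]]
wrist_force: [0.5, 0.2, -0.1]
opening: 0.996
finger_force: 0.0
```

```bash
python3 - <<'E'
from h import *
s=robot.state(); print(s["tool_pos"],s["tcp_rot"][:,1],s["qpos"].round(2))
im=robot.read_camera("side")
cv2.imwrite("pics/s4.png",np.hstack([cv2.resize(im[270:400,240:380,::-1],(400,371)),cv2.resize(im[140:270,250:390,::-1],(400,371))]))
E
```

```text
[ 0.56828394 -0.04431841  0.12466699] [ 0.98290118 -0.18412979 -0.001224  ] [-0.12 -0.06  1.8   0.    1.41  0.06]
```

View pics/s4.png

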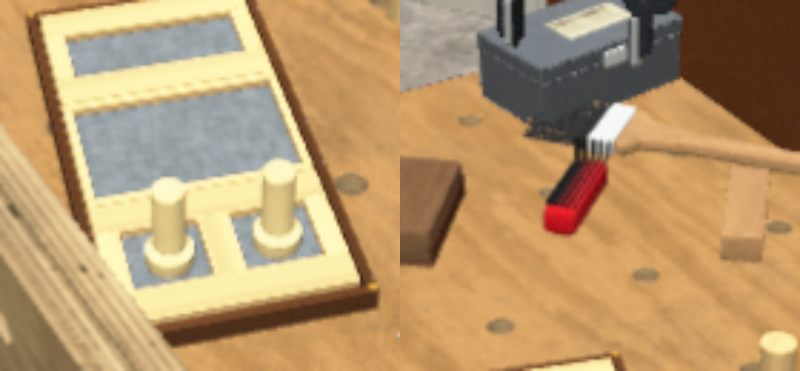

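apply_moves --claw '[0,0,0,0,0,1,1,1,1,1,1]' --pt "0 0 -4" --pt "0 0 -4" --pt "0 0 -2.5" --pt "0 0 -1" --pt "0 0 0" --pt "0 0 0" --pt "0 0 0" --pt "0 0 0" --pt "0 0 0" --pt "0 0 0" --pt "0 0 0" --roll '[0,0,0,0,0,0,0,0,0,0,0]'

```text
clock: 14.6
tool_pos: [0.5691, -0.0447, 0.0111]
tcp_rot: [[0.186, 0.983, 0.001], [0.983, -0.186, -0.0], [0.0, 0.001, -1.0]]
wrist_force: [-1.2, 0.3, 6.9]
opening: 0.282
finger_force: 59.9
```

apply_moves --claw '[1,1,1,1,1,1,1,1,1,1,1,1]' --pt "0 0 3" --pt "0 0 3" --pt "0 3.3 0" --pt "0 3.3 0" --pt "0 3.3 0" --pt "0 3.3 0" --pt "0 3.3 0" --pt "0 3.3 0" --pt "-0.1 3.3 0" --pt "-0.2 3.4 0" --pt "0 0 0" --pt "0 0 0" --roll '[0,0,-7.2,-7.2,-7.2,-7.2,-7.2,-7.2,-7.2,-7.2,0,0]'

```text
clock: 16.1
tool_pos: [0.5656, 0.22, 0.0701]
tcp_rot: [[0.929, 0.371, -0.0], [0.371, -0.929, -0.0], [-0.0, 0.0, -1.0]]
wrist_force: [-0.2, 0.1, -0.1]
opening: 0.284
finger_force: 59.2
```

```bash
python3 - <<'E'
from h import *
s=robot.state(); p=s["tool_pos"]; print(p,s["tcp_rot"][:,1])
im=robot.read_camera("side")[:,:,::-1].copy()
z0=p[2]-.0105
v=np.array([.93,.368,0]); 
o=cv2.resize(im[240:390,250:390],(700,600*1),interpolation=2)
# keep aspect: 5x horizontally
o=cv2.resize(im[240:360,250:390],None,fx=5,fy=5,interpolation=2)
u=np.array([-.368,.93,0])
for d,col in((0,(255,0,0)),(-.0045,(0,255,0))):
  c=np.array([p[0],p[1],z0])+d*v
  for zz in (0,.022):
    P=[c+i*.013*u+j*.0455*v+[0,0,zz] for i,j in((-1,-1),(1,-1),(1,1),(-1,1))]
    cv2.polylines(o,[np.int32((proj("side",P)-[250,240]+.5)*5)],True,col,1)
cv2.imwrite("pics/s5.png",o)
E
```

```text
[0.56555202 0.22004635 0.07010893] [ 3.71125940e-01 -9.28582518e-01  2.07863833e-04]
```

View pics/s5.png

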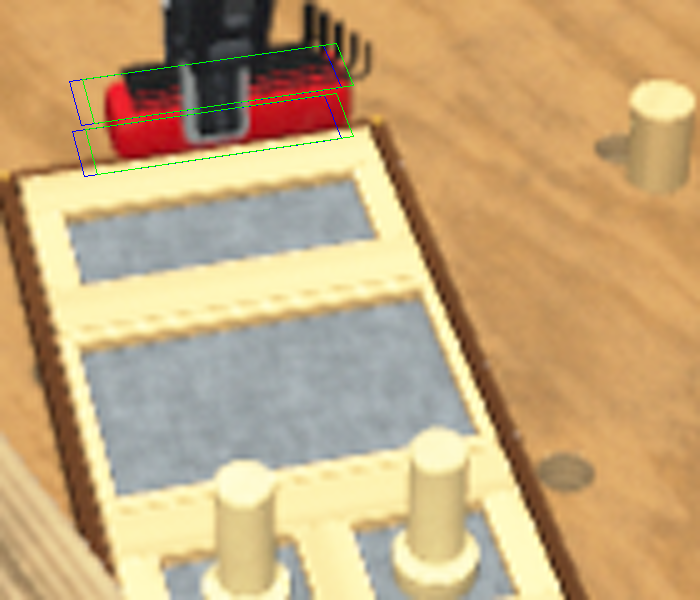

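apply_moves --claw '[1,1,1,1,1]' --pt "0.2 0 -2.5" --pt "0 0 -1.6" --pt "0 0 -0.7" --pt "0 0 0" --pt "0 0 0" --roll '[0,0,0,0,0]'

```text
clock: 16.77
tool_pos: [0.5679, 0.2203, 0.0228]
tcp_rot: [[0.929, 0.37, 0.001], [0.37, -0.929, 0.0], [0.001, 0.0, -1.0]]
wrist_force: [0.1, 0.3, -0.7]
opening: 0.285
finger_force: 59.2
```

apply_moves --claw '[1,1,0.45,0.45,0.45,0.3,0.2,0,0]' --pt "0 0 -0.15" --pt "0 0 0" --pt "0 0 0" --pt "0 0 0" --pt "0 0 1" --pt "0 0 3" --pt "0 0 3" --pt "0 0 3" --pt "0 0 0" --roll '[0,0,0,0,0,0,0,0,0]'

```text
clock: 17.9
tool_pos: [0.5687, 0.2207, 0.1243]
tcp_rot: [[0.929, 0.37, 0.004], [0.37, -0.929, 0.001], [0.005, 0.0, -1.0]]
wrist_force: [0.1, -0.5, -0.2]
opening: 1.002
finger_force: 0.0
```

apply_moves --claw '[0,0,0,0,0,0,0,0,0,0]' --pt "1.5 -2.85 0" --pt "1.5 -2.85 0" --pt "1.5 -2.85 0" --pt "1.5 -2.85 0" --pt "1.5 -2.85 0" --pt "1.5 -2.85 0" --pt "1.5 -2.85 0" --pt "1.6 -2.9 0" --pt "0 0 0" --pt "0 0 0" --roll '[8.5,8.5,8.5,8.5,8.5,8.5,8.5,8.7,0,0]'

```text
clock: 19.15
tool_pos: [0.6883, -0.0079, 0.1203]
tcp_rot: [[0.004, 1.0, -0.001], [1.0, -0.004, 0.0], [0.0, -0.001, -1.0]]
wrist_force: [1.3, -0.2, 1.1]
opening: 1.0
finger_force: 0.0
```

```bash
python3 - <<'E'
from h import *
im=robot.read_camera("side")
cv2.imwrite("pics/s6.png",np.hstack([cv2.resize(im[250:380,240:380,::-1],(400,371)),cv2.resize(im[130:260,200:340,::-1],(400,371))]))
E
```

```text
(no output)
```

View pics/s6.png

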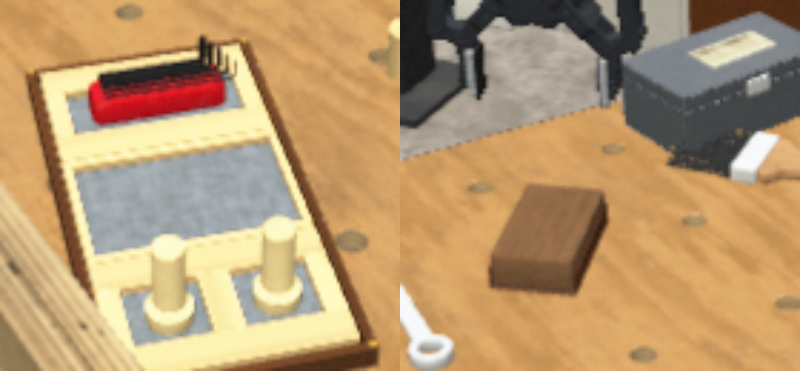

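apply_moves --claw '[0,0,0,0,0,1,1,1,1,1]' --pt "0 0 -4" --pt "0 0 -4" --pt "0 0 -2.4" --pt "0 0 -1" --pt "0 0 0" --pt "0 0 0" --pt "0 0 0" --pt "0 0 0" --pt "0 0 0" --pt "0 0 0" --roll '[0,0,0,0,0,0,0,0,0,0]'

```text
clock: 20.45
tool_pos: [0.6895, -0.0082, 0.0086]
tcp_rot: [[0.002, 1.0, 0.002], [1.0, -0.002, 0.0], [0.0, 0.002, -1.0]]
wrist_force: [-1.2, 0.5, 6.7]
opening: 0.711
finger_force: 66.1
```

apply_moves --claw '[1,1,1,1,1,1,1,1,1,1,1,1]' --pt "0 0 3.5" --pt "0 0 4.5" --pt "-1.8 3.4 0" --pt "-1.8 3.4 0" --pt "-1.8 3.4 0" --pt "-1.8 3.4 0" --pt "-1.8 3.4 0" --pt "-1.8 3.4 0" --pt "-1.8 3.5 0" --pt "-1.7 3.5 0" --pt "-1.7 3.5 0" --pt "0 0 0" --roll '[0,0,-7.6,-7.6,-7.6,-7.6,-7.6,-7.6,-7.6,-7.6,-7.6,0]'

```text
clock: 21.95
tool_pos: [0.5277, 0.3028, 0.0874]
tcp_rot: [[0.93, 0.367, 0.001], [0.367, -0.93, 0.001], [0.001, -0.0, -1.0]]
wrist_force: [-0.4, -0.2, -0.4]
opening: 0.708
finger_force: 65.7
```

apply_moves --claw '[1,1]' --pt "0 0 -1.5" --pt "0 0 0" --roll '[0,0]'

```text
clock: 22.2
tool_pos: [0.5283, 0.2997, 0.07]
tcp_rot: [[0.93, 0.366, -0.002], [0.366, -0.93, -0.001], [-0.002, 0.0, -1.0]]
wrist_force: [0.2, 0.8, -1.3]
opening: 0.712
finger_force: 65.6
```

```bash
python3 - <<'E'
from h import *
s=robot.state(); p=s["tool_pos"]; print(p,s["tcp_rot"][:,1])
im=robot.read_camera("side")[:,:,::-1].copy()
o=cv2.resize(im[240:360,240:380],None,fx=5,fy=5,interpolation=2)
v=np.array([.93,.368,0]);u=np.array([-.368,.93,0]);c=np.array([p[0],p[1],p[2]-.0075])
for zz in (0,.03):
    P=[c+i*.032*u+j*.053*v+[0,0,zz] for i,j in((-1,-1),(1,-1),(1,1),(-1,1))]
    cv2.polylines(o,[np.int32((proj("side",P)-[240,240]+.5)*5)],True,(0,255,0),1)
cv2.imwrite("pics/s7.png",o)
E
```

```text
[0.52832014 0.29970251 0.070001  ] [ 3.66415842e-01 -9.30451129e-01  3.57541241e-04]
```

View pics/s7.png

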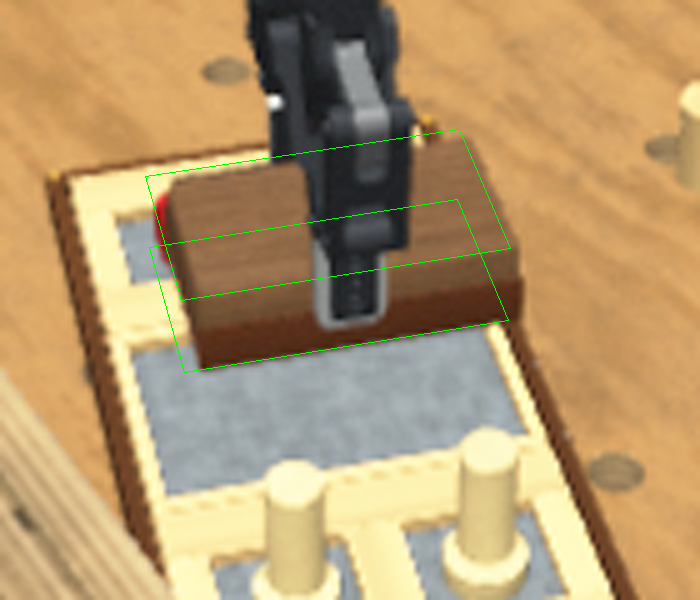

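apply_moves --claw '[1,1,1,1,1,1]' --pt "0.4 0.2 0" --pt "0 0 0" --pt "0 0 -2" --pt "0 0 -2" --pt "0 0 -0.8" --pt "0 0 0" --roll '[0,0,0,0,0,0]'

```text
clock: 23.0
tool_pos: [0.5322, 0.3026, 0.0227]
tcp_rot: [[0.93, 0.367, -0.001], [0.367, -0.93, -0.001], [-0.002, 0.0, -1.0]]
wrist_force: [-0.2, -0.8, -1.2]
opening: 0.709
finger_force: 65.6
```

apply_moves --claw '[1,1]' --pt "0 0 0" --pt "0 0 0" --roll '[0,0]'

```text
clock: 23.25
tool_pos: [0.533, 0.303, 0.0245]
tcp_rot: [[0.93, 0.367, 0.001], [0.367, -0.93, 0.0], [0.001, -0.0, -1.0]]
wrist_force: [-0.5, 0.0, -0.5]
opening: 0.707
finger_force: 65.6
```

apply_moves --claw '[1,1,1]' --pt "0 0 -0.45" --pt "0 0 0" --pt "0 0 0" --roll '[0,0,0]'

```text
clock: 23.62
tool_pos: [0.5326, 0.3028, 0.0192]
tcp_rot: [[0.93, 0.366, -0.0], [0.366, -0.93, -0.0], [-0.0, 0.0, -1.0]]
wrist_force: [-0.2, -0.8, -0.4]
opening: 0.71
finger_force: 65.6
```

apply_moves --claw '[1,0,0,0,0,0,0,0,0]' --pt "0 0 -0.05" --pt "0 0 0" --pt "0 0 0" --pt "0 0 1" --pt "0 0 3" --pt "0 0 4" --pt "0 0 4" --pt "-3 -5 2" --pt "-3 -5 0" --roll '[0,0,0,0,0,0,0,0,0]'

```text
clock: 24.75
tool_pos: [0.4725, 0.2022, 0.1613]
tcp_rot: [[0.93, 0.367, 0.003], [0.367, -0.93, 0.001], [0.003, 0.0, -1.0]]
wrist_force: [0.9, -1.0, -0.6]
opening: 1.0
finger_force: 0.0
```

apply_moves --claw '[0,0,0]' --pt "-2 -5 0" --pt "-2 -5 0" --pt "0 0 0" --roll '[0,0,0]'

```text
clock: 25.12
tool_pos: [0.432, 0.1007, 0.16]
tcp_rot: [[0.932, 0.364, 0.002], [0.364, -0.932, 0.0], [0.002, 0.001, -1.0]]
wrist_force: [-0.6, 0.4, -0.7]
opening: 0.997
finger_force: 0.0
```

```bash
python3 - <<'E'
from h import *
im=robot.read_camera("side");T=robot.read_camera("top")
cv2.imwrite("pics/s8.png",np.hstack([cv2.resize(im[250:390,240:380,::-1],(400,400)),cv2.resize(T[165:295,180:310,::-1],(400,400))]))
E
```

```text
(no output)
```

View pics/s8.png

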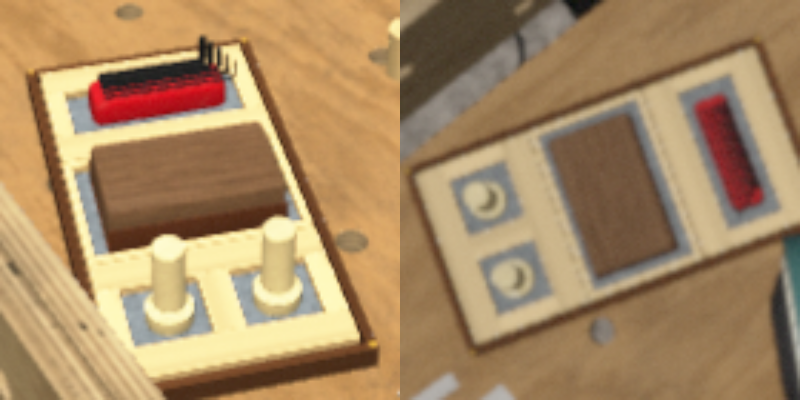

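Both dogs stand upright in the square bays. The hex set lies at about (140,95) and the block at about (190,185) in the side half, each flat with felt showing around it. The top half agrees.

```bash
python3 -c "
from bench import robot
print(robot.hand_in())"
```

```text
the job is handed in; nothing more can be done
None
```

I stood both bench dogs in the square bays, laid the hex key set and then the sanding block flat in theirs, left the dowel and bar scrap untouched, and handed the job in at about 25 s.

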